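Put the gel-caster spacer plates back in their stepped storage rack

ROBOT

A 6-joint arm with a two-finger parallel gripper is mounted at the origin on the work surface; the furniture and walls round the work are solid. World frame = base frame: x ahead of the robot, y to its left, z up, the work surface at z = 0. Lengths are in m, angles in rad, forces in N, time in s.
With the tool pointing down it reaches from about 0.325 to 0.9 m from the base axis. Payload 6.1 kg.
Tool frame: the origin (TCP) lies at the very end of the fingers, on their centre line; the grasp point (between the pads) lies 19 mm behind it (manip.pinch_z is the distance from the TCP to the grasp point, in m); z points along the fingers, y is the direction in which the jaws open and shut (so a half turn about z gives the same grasp; the last joint's range is limited). The gripper opens to 87 mm and grips with 3 to 60 N. Pads are 19 mm wide; open, the fingers measure 117 mm over their backs; the gripper's body (75 mm by 190 mm) begins 51 mm behind the grasp point.
Start: joints at [0.989, 0.22, 1.526, -0, 1.395, -0.126], TCP at [0.275, 0.561, 0.223] pointing down, gripper open.
Joint ranges: [-2.98, 2.98], [-0.91, 2.08], [0.09, 2.57], [-1.24, 4.39], [0.2, 2.65], [-2.68, 2.68]. Speed limits (rad/s): [2.57, 2.57, 3.01, 3.14, 3.14, 3.14].

INTERFACE

Orientations are given as a unit quaternion [x, y, z, w].
In Python, from cell import telemetry, vision, order, manip gives the robot as it stands.
- The arm moves only by the tool move_arm, never from a script. Its argument "targets" is a list of rows, each an object of numbers: "tx", "ty", "tz": the shift along the tool's x, y, z in m; "ax", "ay", "az": the turn, a rotation vector about the tool's x, y, z in degrees; "hand": the opening, from 0 (shut) to 1 (fully open). A call has 1 to 20 rows; each row is the pose to reach, as a shift and turn from the pose commanded when the call began, along the tool's axes at that moment; what a row does not reach only later rows make up. A row lasts 1/12 s, in which the tool goes at most 41.7 mm and 7.16 degrees, less where a joint would pass 70% of its speed; a pose out of reach is approached as far as the arm can. A call with a gripper value outside its range is refused whole. The fingers move at their own pace and stop on an object; "force" is the grip in N (left out, the last holds). Time passes only in rows, so rows that repeat a pose let the fingers close. It gives the time, the measured TCP pose, the force and the opening at its end, in the units of the state.
- telemetry.sense(): the state, without advancing time (a new reading comes with each control period).
- vision.read_camera(name): name is "scene" or "top" or "wrist"; returns the picture (400x640x3 uint8, blue, green, red); there is no depth.
- vision.get_calibration(name): a dict with "vfov" (degrees; the focal length in pixels is half the picture's height over the tangent of half this angle, whatever the lens; pixels are square), "cx", "cy" (the principal point, pixels), "k1" (the pictures are not rectified: a ray, as slopes to the right and down, at radius r is drawn at 1 + k1 r^2 times it, then the intrinsics apply), "world_from_camera" (4x4, takes a point from camera to world coordinates). Camera axes: x right, y down, z forward; pixel columns grow to the right and rows downward; lengths in m; the calibration is good to about 2 mm. A picture is of the moment at which its call begins: read the wrist's pose just before it. get_calibration takes no time and is no camera call; for the wrist camera it gives the pose at the moment of the call.
- order.finish_job(): hands the job in, once; it reports no verdict.
The state is a dict: "time_s": time; "joint_positions": joint angles; "qd": joint speeds; "joint_efforts": joint torques, N m; "position": TCP position; "orientation": TCP orientation; "contact_force": force on the tool from outside, world axes, zero at the start; "wrist_torque": the same for the moment, N m; "grip_width": finger opening in m.
Only numpy, scipy, OpenCV 4.12 (cv2) and the standard library are available. Lean on these libraries where they do the work, as an engineer would, in place of code of your own. Each camera call takes 0.05 s, during which the arm holds its last target.

TASK

Put the three aluminium spacer plates of the gel caster away in the grey storage rack: drop each upright, lengthwise, into the slot made for its thickness, so that it stops on that slot's ledges and all three stand fully home with their tops level and roughly centred along their slots. A plate in too wide a slot sinks past the ledges and one in too narrow a slot stays on top, so match them by thickness. Leave the carton and the label roll where they are.

Things in the scene. Friction and masses are not known exactly. Their poses are not given: they have to be found in the camera images.
- plate_thin_mid (a point): centre of the thin spacer plate, a loose plain aluminium plate 110 mm long (its x), 10 mm thick (its y) and 75 mm high (its z); at the start it stands free on the bench on its long edge, so its centre is 37.5 mm above its underside. Both faces and both ends are alike.
- plate_medium_mid (a point): centre of the medium spacer plate, a loose plain aluminium plate 110 mm long (its x), 18 mm thick (its y) and 75 mm high (its z); at the start it stands free on the bench on its long edge, so its centre is 37.5 mm above its underside. Both faces and both ends are alike.
- plate_thick_mid (a point): centre of the thick spacer plate, a loose plain aluminium plate 110 mm long (its x), 26 mm thick (its y) and 75 mm high (its z); at the start it stands free on the bench on its long edge, so its centre is 37.5 mm above its underside. Both faces and both ends are alike.
- slot_thin (a point): home of the thin plate's centre: mid-slot in a fixed grey plastic block 53 mm wide (y), 90 mm long (x), its top at world z = 0.058. The slot runs along x, open at top and both ends, 12.5 mm wide above, narrowing in one step to 4 mm: the two ledges there (z = 0.030) carry the plate. This point is 37.5 mm above the ledges. Slot mouth rounded, radius 6 mm.
- slot_medium (a point): home of the medium plate's centre: mid-slot in a fixed grey plastic block 53 mm wide (y), 90 mm long (x), its top at world z = 0.058. The slot runs along x, open at top and both ends, 20.5 mm wide above, narrowing in one step to 12.5 mm: the two ledges there (z = 0.030) carry the plate. This point is 37.5 mm above the ledges. Slot mouth rounded, radius 6 mm.
- slot_thick (a point): home of the thick plate's centre: mid-slot in a fixed grey plastic block 53 mm wide (y), 90 mm long (x), its top at world z = 0.058. The slot runs along x, open at top and both ends, 28.5 mm wide above, narrowing in one step to 20.5 mm: the two ledges there (z = 0.030) carry the plate. This point is 37.5 mm above the ledges. Slot mouth rounded, radius 6 mm.
- rack_mid (a point): top centre of the fixed dark steel base rail (100 mm in x, 176 mm in y, 8 mm high) carrying the three slot blocks side by side along its y, 56 mm between centres, in any order; all share one yaw. A plate that is home overhangs its block by 10 mm at each end and stands 47 mm above its top.
- carton: carton of sealing film 66 x 118 x 60 mm, loose bystander; origin at the centre of its underside
- tape: white roll of labels, 72 mm across and 32 mm high, lying flat, loose bystander; origin at the centre of its underside

How it is judged:
At the end, for the whole second after the job is handed in: Each of the three plates stands upright and at rest in the slot block for its thickness, carried by the ledges: its centre within 3.5 mm in height, 4 mm across and 15 mm along the slot of its home point, and straight with the slot and upright within 0.06 rad (x of plate_thin_mid in the frame of slot_thin between -0.015 and 0.015 m and y of plate_thin_mid in the frame of slot_thin between -0.004 and 0.004 m and z of plate_thin_mid in the frame of slot_thin between -0.0035 and 0.0035 m and angle between the z axis of plate_thin_mid and the z axis of slot_thin, either way round below 0.06 rad and angle between the x axis of plate_thin_mid and the x axis of slot_thin, either way round below 0.06 rad and linear speed of each of plate_thin, plate_medium, plate_thick below 0.01 m/s and x of plate_medium_mid in the frame of slot_medium between -0.015 and 0.015 m and y of plate_medium_mid in the frame of slot_medium between -0.004 and 0.004 m and z of plate_medium_mid in the frame of slot_medium between -0.0035 and 0.0035 m and angle between the z axis of plate_medium_mid and the z axis of slot_medium, either way round below 0.06 rad and angle between the x axis of plate_medium_mid and the x axis of slot_medium, either way round below 0.06 rad and x of plate_thick_mid in the frame of slot_thick between -0.015 and 0.015 m and y of plate_thick_mid in the frame of slot_thick between -0.004 and 0.004 m and z of plate_thick_mid in the frame of slot_thick between -0.0035 and 0.0035 m and angle between the z axis of plate_thick_mid and the z axis of slot_thick, either way round below 0.06 rad and angle between the x axis of plate_thick_mid and the x axis of slot_thick, either way round below 0.06 rad); the robot touches nothing.
It fails at once if the carton is moved by more than 30 mm (distance of carton from where it was at the start of the episode above 0.03 m).
It fails at once if the label roll is moved by more than 30 mm (distance of tape from where it was at the start of the episode above 0.03 m).
It also fails if it takes over 72 s, if anything falls off the work surface, if the arm or the gripper's body presses on something with over 40 N, if the wrist force passes 120 N, or if a joint passes its speed limit or range.

## Working session

There is one attempt and no reset: what is moved stays moved. The work goes in short steps, Python scripts to look and compute and a tool call to move; the robot and the scene stay as the last step left them, time stands still between calls to the robot, and variables do not carry over. Pictures are saved under pics/ and viewed, and the job is handed in when it is done.

Besides the shell and the picture viewer there is one more tool, called after ">>>" as name([rows], argument=value, ...), one row to a line, values as JSON. move_arm: Moves the arm, as the interface text tells. Its arguments: {"type":"object","properties":{"targets":{"type":"array"},"force":{"type":"number"}},"required":["targets"]}

```bash
ls; mkdir -p pics
python3 - <<'E'
from cell import telemetry, vision, order, manip
import cv2,json
s=telemetry.sense();print(s)
print(dir(manip),manip.pinch_z)
for n in ("scene","top"):
    im=vision.read_camera(n);cv2.imwrite(f"pics/{n}0.png",im)
    print(n,vision.get_calibration(n))
print(vision.get_calibration("wrist"))
E
```

```text
pics
{'time_s': 0.0, 'joint_positions': array([ 9.88918967e-01,  2.21243743e-01,  1.52761389e+00,  8.56545412e-06,
        1.39466457e+00, -1.26087989e-01]), 'qd': array([-6.44474363e-04, -2.54033176e-04,  7.87971494e-05,  9.64056173e-04,
       -8.48575120e-04,  1.40196799e-03]), 'joint_efforts': array([-1.76510275e-03, -4.94610822e+01, -3.87375677e+01,  6.98192138e-02,
        5.72511018e-02, -1.69199438e-04]), 'position': array([0.2747621 , 0.56068374, 0.22142485]), 'orientation': array([ 2.25927776e-01,  9.74143577e-01, -9.03495849e-04, -3.38379877e-04]), 'contact_force': array([-0.84266247,  0.58425911,  1.10178192]), 'wrist_torque': array([0.06667319, 0.02847456, 0.03888133]), 'grip_width': 0.08725987793060981}
['MotionError', '__class__', '__delattr__', '__dict__', '__dir__', '__doc__', '__eq__', '__format__', '__ge__', '__getattribute__', '__getstate__', '__gt__', '__hash__', '__init__', '__init_subclass__', '__le__', '__lt__', '__module__', '__ne__', '__new__', '__reduce__', '__reduce_ex__', '__repr__', '__setattr__', '__sizeof__', '__str__', '__subclasshook__', '__weakref__
[... 453 characters left out ...]
557475, 'cy': 198.7556214036152, 'k1': -0.03997878344628435, 'world_from_camera': array([[ 0.018819  , -0.9986658 ,  0.04808816,  0.43627247],
       [-0.99977056, -0.0192884 , -0.00931586, -0.08072239],
       [ 0.01023097, -0.04790181, -0.99879965,  0.93719503],
       [ 0.        ,  0.        ,  0.        ,  1.        ]])}
{'vfov': 63.9160088544825, 'cx': 323.1944860236249, 'cy': 204.62156379412335, 'k1': -0.06076827595093925, 'world_from_camera': array([[ 0.44089689,  0.87103767,  0.21657172,  0.21578675],
       [ 0.89755645, -0.42745695, -0.10804155,  0.5905925 ],
       [-0.00153317,  0.24202052, -0.97026992,  0.38299568],
       [ 0.        ,  0.        ,  0.        ,  1.        ]])}
```

View pics/scene0.png

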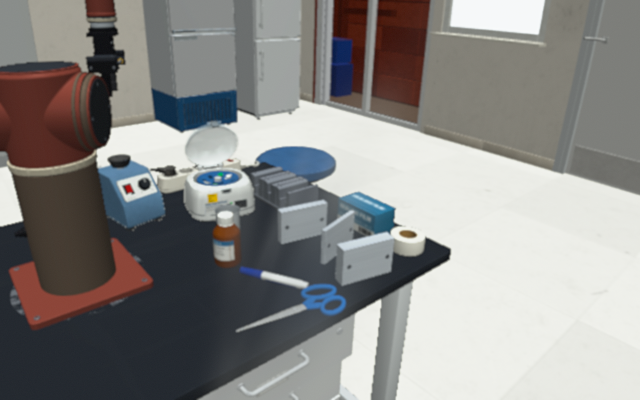

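View pics/top0.png

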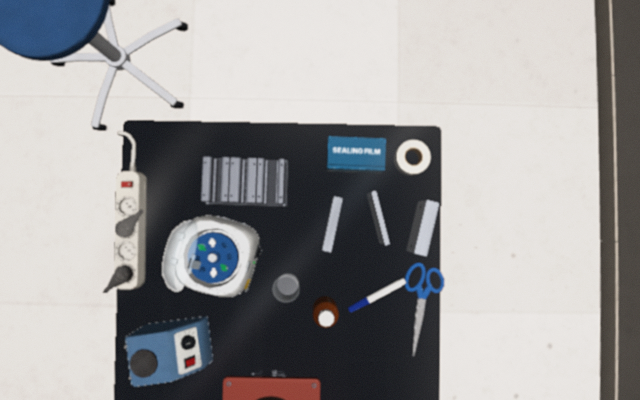

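```bash
cat > h.py <<'E'
import numpy as np, cv2
from cell import telemetry, vision, order, manip
def K(c):
    f=200/np.tan(np.radians(c["vfov"]/2)); return np.array([[f,0,c["cx"]],[0,f,c["cy"]],[0,0,1.]])
def ray(c,uv):
    uv=np.asarray(uv,float).reshape(-1,2); k=K(c)
    d=(uv-[c["cx"],c["cy"]])/k[0,0]; x=d.copy()
    for _ in range(30):
        r2=(x**2).sum(1,keepdims=True); x=d/(1+c["k1"]*r2)
    T=c["world_from_camera"]; return T[:3,3], np.c_[x,np.ones(len(x))]@T[:3,:3].T
def plane(c,uv,z):
    o,d=ray(c,uv); return o+d*((z-o[2])/d[:,2])[:,None]
def proj(c,P):
    T=c["world_from_camera"]; p=(np.asarray(P,float).reshape(-1,3)-T[:3,3])@T[:3,:3]
    x=p[:,:2]/p[:,2:]; x=x*(1+c["k1"]*(x**2).sum(1,keepdims=True)); return x*K(c)[0,0]+[c["cx"],c["cy"]]
def yaw():
    from scipy.spatial.transform import Rotation as R
    return R.from_quat(telemetry.sense()["orientation"])
E
python3 - <<'E'
import cv2
im=cv2.imread("pics/top0.png")
cv2.imwrite("pics/top0a.png",cv2.resize(im[130:265,190:320],None,fx=4.4,fy=4.4,interpolation=cv2.INTER_CUBIC))
cv2.imwrite("pics/top0b.png",cv2.resize(im[130:265,310:450],None,fx=4.4,fy=4.4,interpolation=cv2.INTER_CUBIC))
E
```

```text
(no output)
```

View pics/top0a.png

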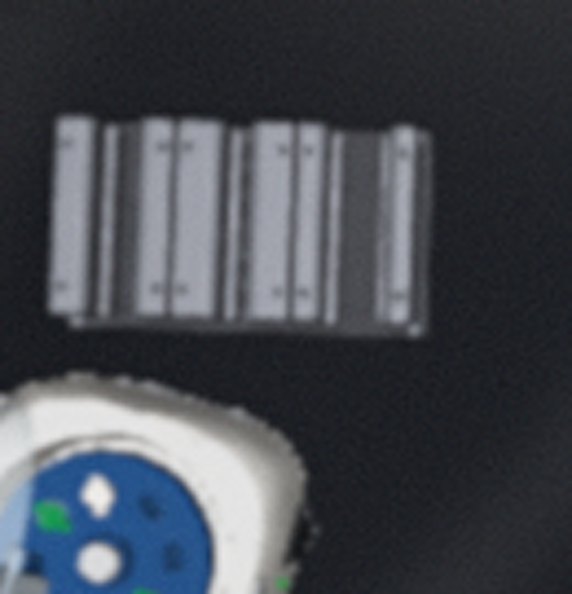

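View pics/top0b.png

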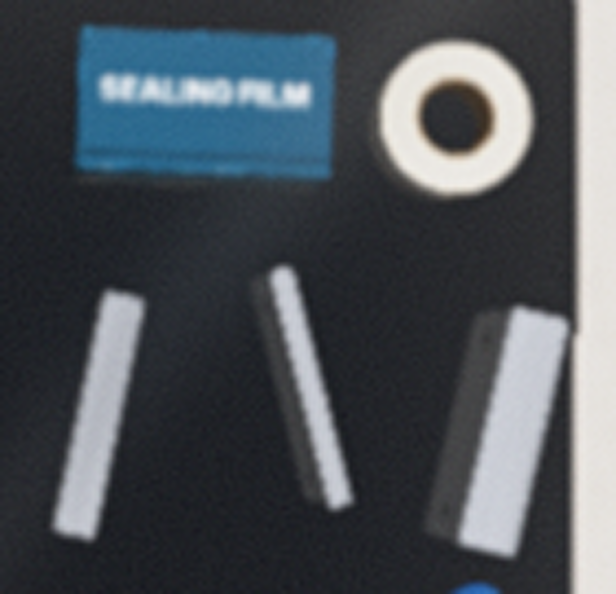

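Run:
```python
from h import *
im=cv2.imread("pics/top0.png"); c=vision.get_calibration("top")
hsv=cv2.cvtColor(im,cv2.COLOR_BGR2HSV)
m=((hsv[...,2]>110)&(hsv[...,1]<80)).astype(np.uint8)
roi=np.zeros_like(m); roi[180:262,318:437]=1
cs,_=cv2.findContours(m*roi,cv2.RETR_EXTERNAL,cv2.CHAIN_APPROX_NONE)
for k in cs:
    if cv2.contourArea(k)<60: continue
    P=plane(c,k[:,0],0.075)[:,:2].astype(np.float32)*1000
    print(cv2.contourArea(k),cv2.minAreaRect(P),cv2.boundingRect(k))
roi[:]=0; roi[150:212,195:295]=1
m=((hsv[...,2]>120)&(hsv[...,1]<80)).astype(np.uint8)
cs,_=cv2.findContours(m*roi,cv2.RETR_EXTERNAL,cv2.CHAIN_APPROX_NONE)
for k in cs:
    if cv2.contourArea(k)<20: continue
    P=plane(c,k[:,0],0.058)[:,:2].astype(np.float32)*1000
    print('rack',cv2.contourArea(k),cv2.minAreaRect(P),cv2.boundingRect(k))
for n,p in dict(centr=(210,255),centrTop=(240,215),bottle=(326,317),gray=(286,288),carton=(356,153),tape=(413,157)).items(): print(n,plane(c,p,0.06))
```

```text
702.5 ((424.4214172363281, -306.33367919921875), (28.245677947998047, 111.83642578125), 76.9429702758789) (414, 200, 23, 57)
498.5 ((428.538818359375, -118.29174041748047), (19.824735641479492, 111.50233459472656), 78.85133361816406) (322, 196, 21, 57)
283.5 ((443.02801513671875, -213.84640502929688), (111.779541015625, 12.479843139648438), 15.290600776672363) (371, 190, 19, 56)
rack 36.0 ((511.7574768066406, 17.85393524169922), (3.8336291313171387, 83.7077865600586), 89.32484436035156) (264, 161, 4, 42)
rack 43.0 ((512.8912963867188, 64.29814910888672), (4.070592403411865, 83.72783660888672), 89.3060531616211) (241, 160, 4, 42)
rack 230.5 ((514.43212890625, -10.937610626220703), (13.685133934020996, 87.99446105957031), 88.884521484375) (276, 159, 8, 44)
rack 32.0 ((513.8267822265625, 122.43537902832031), (3.6153082847595215, 83.71075439453125), 89.21009826660156) (213, 159, 3, 42)
rack 184.0 ((514.5582275390625, 29.739421844482422), (11.016839981079102, 89.78804779052734), 89.2659912109375) (257, 158, 7, 45)
rack 326.0 ((514.4119262695312, 46.866233825683594), (17.717849731445312, 89.84856414794922), 89.34960174560547) (246, 158, 11, 45)
rack 369.0 ((514.6100463867188, 81.71720123291016), (19.42465591430664, 88.14517974853516), 89.31495666503906) (229, 158, 11, 44)
rack 239.0 ((515.2937622070312, 100.72087860107422), (13.520174980163574, 89.82286834716797), 89.45464324951172) (221, 157, 8, 45)
rack 278.0 ((512.65966796875, 139.51126098632812), (15.420509338378906, 93.90438842773438), 89.33106231689453) (202, 157, 9, 47)
centr [[0.36098616 0.12555622 0.06      ]]
centrTop [[0.44263692 0.06720318 0.06      ]]
bottle [[ 0.24156604 -0.11019504  0.06      ]]
gray [[ 0.29799878 -0.02885632  0.06      ]]
carton [[ 0.57336242 -0.16538789  0.06      ]]
tape [[ 0.56766624 -0.2821763   0.06      ]]
```

```bash
cat >> h.py <<'E'
def go(x,y,z,yawdeg):
    from scipy.spatial.transform import Rotation as R
    s=telemetry.sense(); r=R.from_quat(s["orientation"]); p=s["position"]
    a=np.radians(yawdeg)
    X=np.array([np.cos(a),np.sin(a),0]);Z=np.array([0,0,-1.]);T=R.from_matrix(np.c_[X,np.cross(Z,X),Z])
    d=r.inv().apply(np.array([x,y,z])-p); w=np.degrees((r.inv()*T).as_rotvec())
    X0=r.as_matrix()[:,0]
    print("now",p.round(4),"yaw",np.degrees(np.arctan2(X0[1],X0[0])).round(2),"shift mm",(d*1000).round(1),"turn",w.round(2),"rows",max(np.linalg.norm(d)/.0417,np.linalg.norm(w)/7.16).round(1))
E
python3 - <<'E'
from h import *
c=vision.get_calibration("scene")
for y in (.1,.15,.2,.25):
    o,d=ray(c,(212,122)); t=(y-o[1])/d[0,1]; print(o+d[0]*t)
cv2.imwrite("pics/w0.png",vision.read_camera("wrist"))
go(0.515,0.06,0.22,179.3)
E
```

```text
[0.346491   0.1        0.22096748]
[0.37297913 0.15       0.20652784]
[0.39946726 0.2        0.19208821]
[0.42595539 0.25       0.17764857]
now [0.2748 0.5608 0.2216] yaw 153.89 shift mm [-436.1 -344.     2.1] turn [ -0.09  -0.03 -25.41] rows 13.3
```

View pics/w0.png

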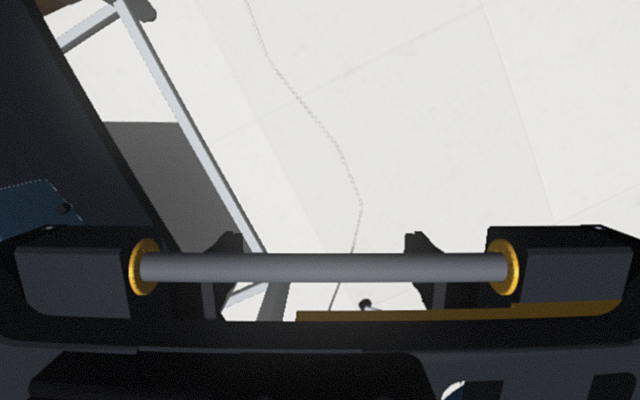

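Run:
```python
from h import *
go(0.565,0.064,0.25,179.3)
```

```text
now [0.2748 0.5608 0.2216] yaw 153.89 shift mm [-479.2 -318.4  -27.9] turn [ -0.09  -0.03 -25.41] rows 13.8
```

>>> move_arm([
  {"tx": -0.1,"ty": -0.066,"tz": -0.028,"az": -5,"hand": 0.55},
  {"tx": -0.479,"ty": -0.318,"tz": -0.028,"az": -25.4,"hand": 0.55},
  {"tx": -0.479,"ty": -0.318,"tz": -0.028,"az": -25.4,"hand": 0.55},
  {"tx": -0.479,"ty": -0.318,"tz": -0.028,"az": -25.4,"hand": 0.55},
  {"tx": -0.479,"ty": -0.318,"tz": -0.028,"az": -25.4,"hand": 0.55},
  {"tx": -0.479,"ty": -0.318,"tz": -0.028,"az": -25.4,"hand": 0.55},
  {"tx": -0.479,"ty": -0.318,"tz": -0.028,"az": -25.4,"hand": 0.55},
  {"tx": -0.479,"ty": -0.318,"tz": -0.028,"az": -25.4,"hand": 0.55},
  {"tx": -0.479,"ty": -0.318,"tz": -0.028,"az": -25.4,"hand": 0.55},
  {"tx": -0.479,"ty": -0.318,"tz": -0.028,"az": -25.4,"hand": 0.55},
  {"tx": -0.479,"ty": -0.318,"tz": -0.028,"az": -25.4,"hand": 0.55},
  {"tx": -0.479,"ty": -0.318,"tz": -0.028,"az": -25.4,"hand": 0.55},
  {"tx": -0.479,"ty": -0.318,"tz": -0.028,"az": -25.4,"hand": 0.55},
  {"tx": -0.479,"ty": -0.318,"tz": -0.028,"az": -25.4,"hand": 0.55},
  {"tx": -0.479,"ty": -0.318,"tz": -0.028,"az": -25.4,"hand": 0.55},
  {"tx": -0.479,"ty": -0.318,"tz": -0.028,"az": -25.4,"hand": 0.55},
  {"tx": -0.479,"ty": -0.318,"tz": -0.028,"az": -25.4,"hand": 0.55},
  {"tx": -0.479,"ty": -0.318,"tz": -0.028,"az": -25.4,"hand": 0.55},
  {"tx": -0.479,"ty": -0.318,"tz": -0.028,"az": -25.4,"hand": 0.55},
  {"tx": -0.479,"ty": -0.318,"tz": -0.028,"az": -25.4,"hand": 0.55},
])

```text
$.targets[0]: bad value
```

>>> move_arm([
  {"tx": -0.479,"ty": -0.318,"tz": -0.028,"ax": 0.0,"ay": 0.0,"az": -25.4,"hand": 0.55},
  {"tx": -0.479,"ty": -0.318,"tz": -0.028,"ax": 0.0,"ay": 0.0,"az": -25.4,"hand": 0.55},
  {"tx": -0.479,"ty": -0.318,"tz": -0.028,"ax": 0.0,"ay": 0.0,"az": -25.4,"hand": 0.55},
  {"tx": -0.479,"ty": -0.318,"tz": -0.028,"ax": 0.0,"ay": 0.0,"az": -25.4,"hand": 0.55},
  {"tx": -0.479,"ty": -0.318,"tz": -0.028,"ax": 0.0,"ay": 0.0,"az": -25.4,"hand": 0.55},
  {"tx": -0.479,"ty": -0.318,"tz": -0.028,"ax": 0.0,"ay": 0.0,"az": -25.4,"hand": 0.55},
  {"tx": -0.479,"ty": -0.318,"tz": -0.028,"ax": 0.0,"ay": 0.0,"az": -25.4,"hand": 0.55},
  {"tx": -0.479,"ty": -0.318,"tz": -0.028,"ax": 0.0,"ay": 0.0,"az": -25.4,"hand": 0.55},
  {"tx": -0.479,"ty": -0.318,"tz": -0.028,"ax": 0.0,"ay": 0.0,"az": -25.4,"hand": 0.55},
  {"tx": -0.479,"ty": -0.318,"tz": -0.028,"ax": 0.0,"ay": 0.0,"az": -25.4,"hand": 0.55},
  {"tx": -0.479,"ty": -0.318,"tz": -0.028,"ax": 0.0,"ay": 0.0,"az": -25.4,"hand": 0.55},
  {"tx": -0.479,"ty": -0.318,"tz": -0.028,"ax": 0.0,"ay": 0.0,"az": -25.4,"hand": 0.55},
  {"tx": -0.479,"ty": -0.318,"tz": -0.028,"ax": 0.0,"ay": 0.0,"az": -25.4,"hand": 0.55},
  {"tx": -0.479,"ty": -0.318,"tz": -0.028,"ax": 0.0,"ay": 0.0,"az": -25.4,"hand": 0.55},
  {"tx": -0.479,"ty": -0.318,"tz": -0.028,"ax": 0.0,"ay": 0.0,"az": -25.4,"hand": 0.55},
  {"tx": -0.479,"ty": -0.318,"tz": -0.028,"ax": 0.0,"ay": 0.0,"az": -25.4,"hand": 0.55},
  {"tx": -0.479,"ty": -0.318,"tz": -0.028,"ax": 0.0,"ay": 0.0,"az": -25.4,"hand": 0.55},
  {"tx": -0.479,"ty": -0.318,"tz": -0.028,"ax": 0.0,"ay": 0.0,"az": -25.4,"hand": 0.55},
])

```text
time_s: 1.65
position: [0.5645, 0.066, 0.2502]
orientation: [0.006, 1.0, 0.0, -0.0]
contact_force: [0.2, 0.4, 0.6]
grip_width: 0.0475
```

Run:
```python
from h import *
import pickle
c=vision.get_calibration("wrist");im=vision.read_camera("wrist")
pickle.dump(c,open("c1.pkl","wb"))
cv2.imwrite("pics/w1.png",im)
```

```text
(no output)
```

View pics/w1.png

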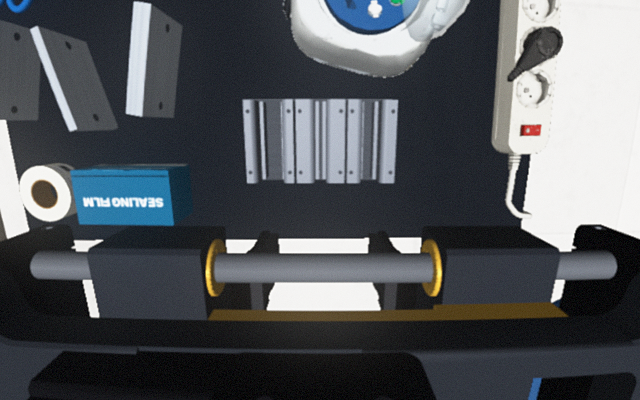

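Run:
```python
from h import *
import pickle
c=pickle.load(open("c1.pkl","rb")); im=cv2.imread("pics/w1.png")
cv2.imwrite("pics/w1z.png",cv2.resize(im[88:195,235:405],None,fx=4.5,fy=4.5,interpolation=cv2.INTER_CUBIC))
g=cv2.cvtColor(im,cv2.COLOR_BGR2GRAY)
for r in (125,140,160):
    print(r,' '.join(f"{v}" for v in g[r-3:r+4,240:402].mean(0).astype(int)))
```

```text
125 38 38 40 87 163 191 192 191 191 191 179 159 139 120 100 73 51 41 41 75 157 191 194 153 76 38 53 86 92 91 89 92 92 92 92 91 92 93 90 90 105 140 142 139 154 168 185 193 192 192 193 195 173 97 53 114 185 197 193 191 193 192 191 192 191 193 189 192 191 181 160 143 122 98 97 147 190 194 170 115 89 106 150 188 191 165 121 127 150 166 182 189 190 191 188 189 190 187 189 188 188 188 189 188 163 106 73 118 168 189 188 190 186 187 186 187 186 177 162 145 122 116 145 140 103 93 94 95 93 93 91 77 61 92 153 187 183 138 80 57 68 97 127 143 163 180 188 184 181 180 180 179 180 180 181 179 142 78 40 36 40 42
140 42 38 39 44 99 173 190 191 190 189 188 175 153 133 115 91 65 46 42 42 95 183 200 185 116 53 44 69 91 93 94 92 94 92 94 93 92 92 93 91 98 132 166 141 145 163 180 190 191 191 192 192 177 118 58 91 157 191 192 191 191 190 190 190 191 189 192 190 191 182 163 142 125 99 88 135 186 193 166 115 92 106 150 187 192 165 120 128 150 167 181 188 187 189 187 187 188 187 187 188 186 188 188 187 160 92 73 131 184 189 186 186 185 185 185 185 185 175 156 136 119 126 138 124 98 95 95 94 96 93 86 66 73 125 171 183 160 107 65 60 85 114 135 155 174 185 186 180 179 179 180 178 177 180 179 160 100 48 35 40 40 40
160 40 43 40 37 39 93 175 191 187 185 186 185 174 151 133 112 90 63 47 43 48 108 182 194 176 100 47 50 73 91 93 91 92 92 93 90 91 92 92 91 92 110 134 138 142 154 168 183 188 188 188 189 191 162 76 60 128 185 191 189 188 186 189 187 188 187 186 189 187 183 164 146 129 103 90 130 182 190 165 111 89 104 146 185 186 164 122 130 150 168 182 186 185 186 185 185 185 185 183 185 184 183 186 179 139 75 84 143 180 185 184 182 183 184 181 183 178 162 147 125 113 134 143 102 93 92 93 95 92 87 75 66 104 157 179 171 125 70 59 80 109 132 149 169 182 184 180 178 177 177 178 176 179 176 154 97 48 38 39 40 40 39
```

View pics/w1z.png

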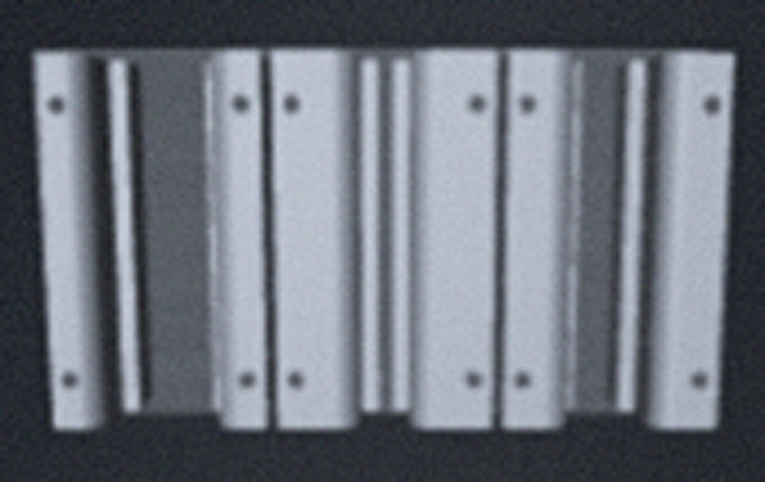

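Run:
```python
from h import *
import pickle
c=pickle.load(open("c1.pkl","rb")); g=cv2.GaussianBlur(cv2.cvtColor(cv2.imread("pics/w1.png"),cv2.COLOR_BGR2GRAY),(1,5),1.2).astype(float)
def cross(a,th):
    i=np.where(a>th)[0]
    l,r=i[0],i[-1]
    return l-(a[l]-th)/(a[l]-a[l-1]), r+(a[r]-th)/(a[r]-a[r+1])
E=[]
for r in range(108,178,3):
    a=g[r]; L,R=cross(a[232:410],115); L+=232;R+=232
    def dip(lo,hi):
        s=np.clip(185-a[lo:hi],0,None); return (np.arange(lo,hi)*s).sum()/s.sum()
    E.append((r,L,dip(291,299),dip(343,350),R))
E=np.array(E)
for k in range(1,5):
    P=plane(c,np.c_[E[:,k],E[:,0]],.058)
    p=np.polyfit(P[:,0]-.515,P[:,1],1); print(k,"y at x=.515",p[1].round(5),"yaw deg",np.degrees(np.arctan(p[0])).round(2))
# ends
for cols in (range(297,312),range(330,343),range(350,360),range(286,292),range(246,252)):
    for q in cols[::6]:
        col=g[:,q-1:q+2].mean(1); t,b=cross(col[90:193],115)
        P=plane(c,[(q,t+90),(q,b+90)],.058); print(q,P[:,:2].round(4).tolist(),P[:,0].mean().round(4),np.ptp(P[:,0]).round(4))
```

```text
1 y at x=.515 -0.01873 yaw deg -0.59
2 y at x=.515 0.03592 yaw deg -0.95
3 y at x=.515 0.09183 yaw deg -0.48
4 y at x=.515 0.14629 yaw deg -0.66
297 [[0.4707, 0.0402], [0.5606, 0.0375]] 0.5156 0.0899
303 [[0.4708, 0.0465], [0.5614, 0.0442]] 0.5161 0.0906
309 [[0.4711, 0.0529], [0.5614, 0.0509]] 0.5162 0.0903
330 [[0.4714, 0.0751], [0.5617, 0.0744]] 0.5165 0.0903
336 [[0.4712, 0.0814], [0.5619, 0.0811]] 0.5165 0.0907
342 [[0.4713, 0.0878], [0.5618, 0.0878]] 0.5166 0.0905
350 [[0.4714, 0.0962], [0.562, 0.0968]] 0.5167 0.0906
356 [[0.4715, 0.1026], [0.5619, 0.1035]] 0.5167 0.0903
286 [[0.4706, 0.0285], [0.5607, 0.0252]] 0.5157 0.09
246 [[0.4703, -0.014], [0.5499, -0.0191]] 0.5101 0.0796
```

Run:
```python
from h import *
go(0.4295,-.118,.11,168.9)
go(0.4295,-.118,.038,168.9)
```

```text
now [0.5645 0.0662 0.2503] yaw 179.39 shift mm [ 133.  -185.7  140.4] turn [ 0.02 -0.03 10.49] rows 6.4
now [0.5645 0.0662 0.2503] yaw 179.39 shift mm [ 133.  -185.7  212.4] turn [ 0.02 -0.03 10.49] rows 7.5
```

>>> move_arm([
  {"tx": 0.133,"ty": -0.186,"tz": 0.14,"ax": 0.0,"ay": 0.0,"az": 10.5,"hand": 0.55},
  {"tx": 0.133,"ty": -0.186,"tz": 0.14,"ax": 0.0,"ay": 0.0,"az": 10.5,"hand": 0.55},
  {"tx": 0.133,"ty": -0.186,"tz": 0.14,"ax": 0.0,"ay": 0.0,"az": 10.5,"hand": 0.55},
  {"tx": 0.133,"ty": -0.186,"tz": 0.14,"ax": 0.0,"ay": 0.0,"az": 10.5,"hand": 0.55},
  {"tx": 0.133,"ty": -0.186,"tz": 0.14,"ax": 0.0,"ay": 0.0,"az": 10.5,"hand": 0.55},
  {"tx": 0.133,"ty": -0.186,"tz": 0.14,"ax": 0.0,"ay": 0.0,"az": 10.5,"hand": 0.55},
  {"tx": 0.133,"ty": -0.186,"tz": 0.14,"ax": 0.0,"ay": 0.0,"az": 10.5,"hand": 0.55},
  {"tx": 0.133,"ty": -0.186,"tz": 0.14,"ax": 0.0,"ay": 0.0,"az": 10.5,"hand": 0.55},
  {"tx": 0.133,"ty": -0.186,"tz": 0.14,"ax": 0.0,"ay": 0.0,"az": 10.5,"hand": 0.55},
  {"tx": 0.133,"ty": -0.186,"tz": 0.14,"ax": 0.0,"ay": 0.0,"az": 10.5,"hand": 0.55},
])

```text
time_s: 2.53
position: [0.4311, -0.1187, 0.1116]
orientation: [0.097, 0.995, -0.0, 0.001]
contact_force: [0.3, 0.0, -0.3]
grip_width: 0.0479
```

Run:
```python
from h import *
import pickle
c=vision.get_calibration("wrist");im=vision.read_camera("wrist")
pickle.dump(c,open("c2.pkl","wb"))
cv2.imwrite("pics/w2.png",im)
go(0.4295,-.118,.038,168.9)
```

```text
now [ 0.4314 -0.1187  0.1118] yaw 168.89 shift mm [ 2.2  0.3 73.8] turn [-0.01  0.14 -0.01] rows 1.8
```

View pics/w2.png

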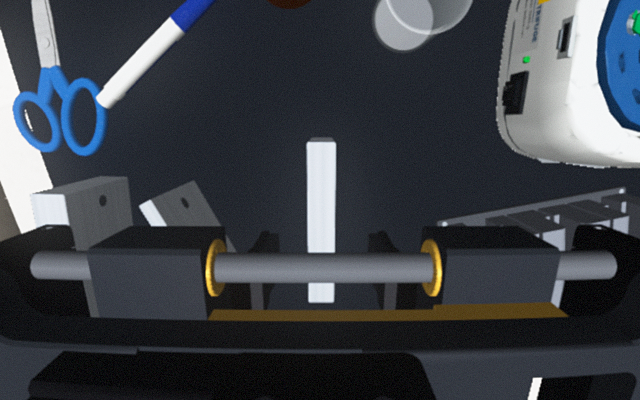

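Run:
```python
from h import *
import pickle
c=pickle.load(open("c2.pkl","rb"))
P=plane(c,[(321,141.5),(321,302.5),(307,180),(335.5,180)],.075);print(P.round(4), np.linalg.norm(P[0]-P[1]),(P[0]+P[1])/2, np.linalg.norm(P[2]-P[3]))
```

```text
[[ 0.376  -0.1085  0.075 ]
 [ 0.4835 -0.13    0.075 ]
 [ 0.3975 -0.1217  0.075 ]
 [ 0.401  -0.1042  0.075 ]] 0.10962223011318913 [ 0.42973811 -0.11923226  0.075     ] 0.017808704712588483
```

>>> move_arm([
  {"tx": 0.002,"ty": 0.0,"tz": 0.03,"ax": 0.0,"ay": 0.0,"az": 0.0,"hand": 0.55},
  {"tx": 0.002,"ty": 0.0,"tz": 0.06,"ax": 0.0,"ay": 0.0,"az": 0.0,"hand": 0.55},
  {"tx": 0.002,"ty": 0.0,"tz": 0.074,"ax": 0.0,"ay": 0.0,"az": 0.0,"hand": 0.55},
  {"tx": 0.002,"ty": 0.0,"tz": 0.074,"ax": 0.0,"ay": 0.0,"az": 0.0,"hand": 0.55},
  {"tx": 0.002,"ty": 0.0,"tz": 0.074,"ax": 0.0,"ay": 0.0,"az": 0.0,"hand": 0.55},
  {"tx": 0.002,"ty": 0.0,"tz": 0.074,"ax": 0.0,"ay": 0.0,"az": 0.0,"hand": 0.1},
  {"tx": 0.002,"ty": 0.0,"tz": 0.074,"ax": 0.0,"ay": 0.0,"az": 0.0,"hand": 0.0},
  {"tx": 0.002,"ty": 0.0,"tz": 0.074,"ax": 0.0,"ay": 0.0,"az": 0.0,"hand": 0.0},
  {"tx": 0.002,"ty": 0.0,"tz": 0.074,"ax": 0.0,"ay": 0.0,"az": 0.0,"hand": 0.0},
  {"tx": 0.002,"ty": 0.0,"tz": 0.074,"ax": 0.0,"ay": 0.0,"az": 0.0,"hand": 0.0},
  {"tx": 0.002,"ty": 0.0,"tz": 0.074,"ax": 0.0,"ay": 0.0,"az": 0.0,"hand": 0.0},
  {"tx": 0.002,"ty": 0.0,"tz": 0.074,"ax": 0.0,"ay": 0.0,"az": 0.0,"hand": 0.0},
], force=40)

```text
time_s: 3.58
position: [0.4283, -0.1193, 0.037]
orientation: [0.098, 0.995, -0.0, 0.0]
contact_force: [-0.7, 0.3, 4.2]
grip_width: 0.0173
```

Run:
```python
from h import *
go(0.4295,-.118,.15,168.9)
go(0.5168,.1198,.15,179.33)
```

```text
now [ 0.4283 -0.1193  0.037 ] yaw 168.78 shift mm [  -1.     1.5 -113. ] turn [-0.01  0.04 -0.12] rows 2.7
now [ 0.4283 -0.1193  0.037 ] yaw 168.78 shift mm [ -40.4  251.8 -113. ] turn [-1.000e-02  4.000e-02 -1.055e+01] rows 6.7
```

>>> move_arm([
  {"tx": 0.0,"ty": 0.0,"tz": -0.04,"ax": 0.0,"ay": 0.0,"az": 0.0,"hand": 0.0},
  {"tx": 0.0,"ty": 0.01,"tz": -0.08,"ax": 0.0,"ay": 0.0,"az": 0.0,"hand": 0.0},
  {"tx": -0.007,"ty": 0.045,"tz": -0.1,"ax": 0.0,"ay": 0.0,"az": -2.0,"hand": 0.0},
  {"tx": -0.013,"ty": 0.08,"tz": -0.113,"ax": 0.0,"ay": 0.0,"az": -4.0,"hand": 0.0},
  {"tx": -0.019,"ty": 0.12,"tz": -0.113,"ax": 0.0,"ay": 0.0,"az": -6.0,"hand": 0.0},
  {"tx": -0.025,"ty": 0.16,"tz": -0.113,"ax": 0.0,"ay": 0.0,"az": -8.0,"hand": 0.0},
  {"tx": -0.032,"ty": 0.2,"tz": -0.113,"ax": 0.0,"ay": 0.0,"az": -10.0,"hand": 0.0},
  {"tx": -0.037,"ty": 0.235,"tz": -0.113,"ax": 0.0,"ay": 0.0,"az": -10.55,"hand": 0.0},
  {"tx": -0.039,"ty": 0.252,"tz": -0.113,"ax": 0.0,"ay": 0.0,"az": -10.55,"hand": 0.0},
  {"tx": -0.039,"ty": 0.252,"tz": -0.113,"ax": 0.0,"ay": 0.0,"az": -10.55,"hand": 0.0},
  {"tx": -0.039,"ty": 0.252,"tz": -0.113,"ax": 0.0,"ay": 0.0,"az": -10.55,"hand": 0.0},
  {"tx": -0.039,"ty": 0.252,"tz": -0.113,"ax": 0.0,"ay": 0.0,"az": -10.55,"hand": 0.0},
])

```text
time_s: 4.58
position: [0.5144, 0.1198, 0.1487]
orientation: [0.006, 1.0, -0.0, -0.001]
contact_force: [-0.5, 0.1, -2.8]
grip_width: 0.0176
```

Run:
```python
from h import *
import pickle
print(telemetry.sense()["grip_width"],telemetry.sense()["contact_force"])
c=vision.get_calibration("wrist");im=vision.read_camera("wrist")
pickle.dump(c,open("c3.pkl","wb"))
cv2.imwrite("pics/w3.png",im)
go(0.5155,.1198,.067,179.33)
```

```text
0.01760622342164652 [-0.5114649   0.10514929 -2.7981092 ]
now [0.5145 0.1195 0.1489] yaw 179.29 shift mm [-1.1  0.4 81.9] turn [-0.03 -0.09 -0.04] rows 2.0
```

View pics/w3.png

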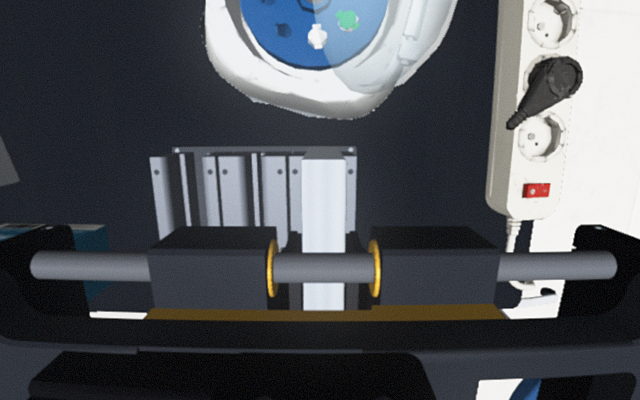

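>>> move_arm([
  {"tx": -0.001,"ty": 0.0005,"tz": 0.02,"ax": 0.0,"ay": 0.0,"az": 0.0,"hand": 0.0},
  {"tx": -0.001,"ty": 0.0005,"tz": 0.04,"ax": 0.0,"ay": 0.0,"az": 0.0,"hand": 0.0},
  {"tx": -0.001,"ty": 0.0005,"tz": 0.048,"ax": 0.0,"ay": 0.0,"az": 0.0,"hand": 0.0},
  {"tx": -0.001,"ty": 0.0005,"tz": 0.052,"ax": 0.0,"ay": 0.0,"az": 0.0,"hand": 0.0},
  {"tx": -0.001,"ty": 0.0005,"tz": 0.056,"ax": 0.0,"ay": 0.0,"az": 0.0,"hand": 0.0},
  {"tx": -0.001,"ty": 0.0005,"tz": 0.06,"ax": 0.0,"ay": 0.0,"az": 0.0,"hand": 0.0},
  {"tx": -0.001,"ty": 0.0005,"tz": 0.064,"ax": 0.0,"ay": 0.0,"az": 0.0,"hand": 0.0},
  {"tx": -0.001,"ty": 0.0005,"tz": 0.064,"ax": 0.0,"ay": 0.0,"az": 0.0,"hand": 0.0},
])

```text
time_s: 5.3
position: [0.5164, 0.1205, 0.0855]
orientation: [0.006, 1.0, -0.0, 0.0]
contact_force: [0.5, -1.8, -3.7]
grip_width: 0.018
```

>>> move_arm([
  {"tx": 0.0,"ty": 0.0,"tz": 0.004,"ax": 0.0,"ay": 0.0,"az": 0.0,"hand": 0.0},
  {"tx": 0.0,"ty": 0.0,"tz": 0.008,"ax": 0.0,"ay": 0.0,"az": 0.0,"hand": 0.0},
  {"tx": 0.0,"ty": 0.0,"tz": 0.012,"ax": 0.0,"ay": 0.0,"az": 0.0,"hand": 0.0},
  {"tx": 0.0,"ty": 0.0,"tz": 0.015,"ax": 0.0,"ay": 0.0,"az": 0.0,"hand": 0.0},
  {"tx": 0.0,"ty": 0.0,"tz": 0.018,"ax": 0.0,"ay": 0.0,"az": 0.0,"hand": 0.0},
  {"tx": 0.0,"ty": 0.0,"tz": 0.018,"ax": 0.0,"ay": 0.0,"az": 0.0,"hand": 0.0},
  {"tx": 0.0,"ty": 0.0,"tz": 0.018,"ax": 0.0,"ay": 0.0,"az": 0.0,"hand": 0.0},
])

```text
time_s: 5.88
position: [0.5164, 0.1205, 0.0671]
orientation: [0.006, 1.0, -0.0, 0.0]
contact_force: [0.3, -5.5, -2.7]
grip_width: 0.0175
```

>>> move_arm([
  {"tx": 0.0,"ty": 0.0,"tz": 0.0,"ax": 0.0,"ay": 0.0,"az": 0.0,"hand": 0.45},
  {"tx": 0.0,"ty": 0.0,"tz": 0.0,"ax": 0.0,"ay": 0.0,"az": 0.0,"hand": 0.45},
  {"tx": 0.0,"ty": 0.0,"tz": 0.0,"ax": 0.0,"ay": 0.0,"az": 0.0,"hand": 0.45},
  {"tx": 0.0,"ty": 0.0,"tz": 0.0,"ax": 0.0,"ay": 0.0,"az": 0.0,"hand": 0.45},
  {"tx": 0.0,"ty": 0.0,"tz": -0.02,"ax": 0.0,"ay": 0.0,"az": 0.0,"hand": 0.45},
  {"tx": 0.0,"ty": 0.0,"tz": -0.06,"ax": 0.0,"ay": 0.0,"az": 0.0,"hand": 0.45},
  {"tx": 0.0,"ty": 0.0,"tz": -0.08,"ax": 0.0,"ay": 0.0,"az": 0.0,"hand": 0.45},
  {"tx": 0.0,"ty": 0.0,"tz": -0.08,"ax": 0.0,"ay": 0.0,"az": 0.0,"hand": 0.45},
])

```text
time_s: 6.55
position: [0.52, 0.1217, 0.1535]
orientation: [0.006, 1.0, 0.001, 0.005]
contact_force: [1.4, 0.2, 1.8]
grip_width: 0.0391
```

Run:
```python
from h import *
import pickle
c=vision.get_calibration("wrist");im=vision.read_camera("wrist")
pickle.dump(c,open("c4.pkl","wb"))
cv2.imwrite("pics/w4.png",im)
go(0.444,-.2145,.112,195.3)
```

```text
now [0.5186 0.1215 0.1509] yaw 179.35 shift mm [  71.  -336.9   38.1] turn [ 1.000e-02  3.800e-01 -1.595e+01] rows 8.3
```

View pics/w4.png

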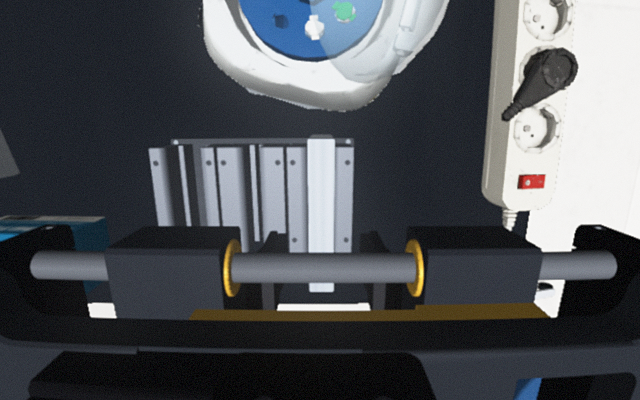

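Run:
```python
from h import *
import pickle
c=pickle.load(open("c4.pkl","rb")); g=cv2.cvtColor(cv2.imread("pics/w4.png"),cv2.COLOR_BGR2GRAY).astype(int)
print(g[180,300:342]); print(g[128:145,321], g[284:298,321])
```

```text
[180 169 161 147 133 119 103 158 220 229 230 227 227 225 227 227 228 229
 232 229 228 226 222 225 226 228 228 230 232 232 232 232 229 224 193 155
 156 170 182 184 182 182]
[ 52  50  56  51  52  54  85 101 101  98 120 206 230 225 226 226 223] [223 225 223 218 223 223 223 191  93  42  42  42  47  47]
```

>>> move_arm([
  {"tx": 0.035,"ty": -0.169,"tz": 0.0,"ax": 0.0,"ay": 0.0,"az": -8.0,"hand": 0.45},
  {"tx": 0.035,"ty": -0.169,"tz": 0.0,"ax": 0.0,"ay": 0.0,"az": -8.0,"hand": 0.45},
  {"tx": 0.035,"ty": -0.169,"tz": 0.0,"ax": 0.0,"ay": 0.0,"az": -8.0,"hand": 0.45},
  {"tx": 0.035,"ty": -0.169,"tz": 0.0,"ax": 0.0,"ay": 0.0,"az": -8.0,"hand": 0.45},
  {"tx": 0.071,"ty": -0.337,"tz": 0.038,"ax": 0.0,"ay": 0.0,"az": -16.0,"hand": 0.45},
  {"tx": 0.071,"ty": -0.337,"tz": 0.038,"ax": 0.0,"ay": 0.0,"az": -16.0,"hand": 0.45},
  {"tx": 0.071,"ty": -0.337,"tz": 0.038,"ax": 0.0,"ay": 0.0,"az": -16.0,"hand": 0.45},
  {"tx": 0.071,"ty": -0.337,"tz": 0.038,"ax": 0.0,"ay": 0.0,"az": -16.0,"hand": 0.45},
  {"tx": 0.071,"ty": -0.337,"tz": 0.038,"ax": 0.0,"ay": 0.0,"az": -16.0,"hand": 0.45},
  {"tx": 0.071,"ty": -0.337,"tz": 0.038,"ax": 0.0,"ay": 0.0,"az": -16.0,"hand": 0.45},
  {"tx": 0.071,"ty": -0.337,"tz": 0.038,"ax": 0.0,"ay": 0.0,"az": -16.0,"hand": 0.45},
  {"tx": 0.071,"ty": -0.337,"tz": 0.038,"ax": 0.0,"ay": 0.0,"az": -16.0,"hand": 0.45},
])

```text
time_s: 7.6
position: [0.4408, -0.2142, 0.1086]
orientation: [-0.133, 0.991, 0.001, -0.001]
contact_force: [0.0, -0.1, -0.4]
grip_width: 0.0392
```

Run:
```python
from h import *
import pickle
c=vision.get_calibration("wrist");im=vision.read_camera("wrist")
pickle.dump(c,open("c5.pkl","wb"))
cv2.imwrite("pics/w5.png",im)
go(0.444,-.2145,.037,195.3)
```

```text
now [ 0.4412 -0.214   0.109 ] yaw -164.62 shift mm [-2.6 -1.3 72. ] turn [ 0.07 -0.02  0.08] rows 1.7
```

View pics/w5.png

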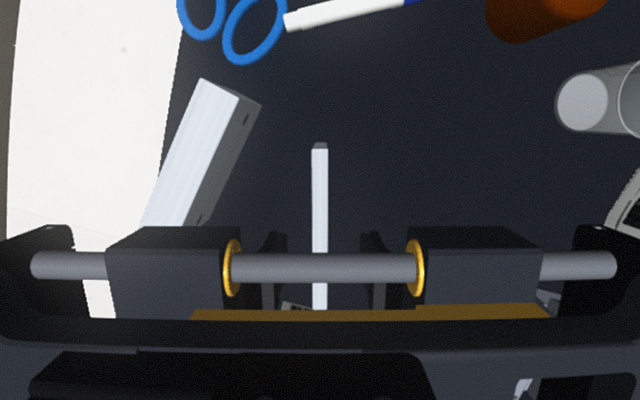

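Run:
```python
from h import *
import pickle
c=pickle.load(open("c5.pkl","rb"))
P=plane(c,[(320,149.5),(311.5,200),(327.5,200)],.075);print(P.round(4)); a=np.radians(15.3)
print("centre",P[0]+.055*np.array([np.cos(a),np.sin(a),0]), np.linalg.norm(P[1]-P[2]))
c=pickle.load(open("c4.pkl","rb"))
P=plane(c,[(306.8,180),(334.7,180),(321,138.6),(321,291.6)],.105);print(P.round(4),np.linalg.norm(P[1]-P[0]),np.linalg.norm(P[2]-P[3]),P[2:].mean(0))
```

```text
[[ 0.3917 -0.2289  0.075 ]
 [ 0.4233 -0.2258  0.075 ]
 [ 0.4207 -0.2162  0.075 ]]
centre [ 0.44477806 -0.21433786  0.075     ] 0.009996936324416209
[[0.4901 0.112  0.105 ]
 [0.4903 0.1304 0.105 ]
 [0.4632 0.1217 0.105 ]
 [0.5726 0.1202 0.105 ]] 0.018462792068781982 0.10935545188990069 [0.51789576 0.12096999 0.105     ]
```

>>> move_arm([
  {"tx": -0.003,"ty": -0.001,"tz": 0.03,"ax": 0.0,"ay": 0.0,"az": 0.0,"hand": 0.45},
  {"tx": -0.003,"ty": -0.001,"tz": 0.06,"ax": 0.0,"ay": 0.0,"az": 0.0,"hand": 0.45},
  {"tx": -0.003,"ty": -0.001,"tz": 0.072,"ax": 0.0,"ay": 0.0,"az": 0.0,"hand": 0.45},
  {"tx": -0.003,"ty": -0.001,"tz": 0.072,"ax": 0.0,"ay": 0.0,"az": 0.0,"hand": 0.45},
  {"tx": -0.003,"ty": -0.001,"tz": 0.072,"ax": 0.0,"ay": 0.0,"az": 0.0,"hand": 0.45},
  {"tx": -0.003,"ty": -0.001,"tz": 0.072,"ax": 0.0,"ay": 0.0,"az": 0.0,"hand": 0.1},
  {"tx": -0.003,"ty": -0.001,"tz": 0.072,"ax": 0.0,"ay": 0.0,"az": 0.0,"hand": 0.0},
  {"tx": -0.003,"ty": -0.001,"tz": 0.072,"ax": 0.0,"ay": 0.0,"az": 0.0,"hand": 0.0},
  {"tx": -0.003,"ty": -0.001,"tz": 0.072,"ax": 0.0,"ay": 0.0,"az": 0.0,"hand": 0.0},
  {"tx": -0.003,"ty": -0.001,"tz": 0.072,"ax": 0.0,"ay": 0.0,"az": 0.0,"hand": 0.0},
  {"tx": -0.003,"ty": -0.001,"tz": 0.072,"ax": 0.0,"ay": 0.0,"az": 0.0,"hand": 0.0},
  {"tx": -0.003,"ty": -0.001,"tz": 0.072,"ax": 0.0,"ay": 0.0,"az": 0.0,"hand": 0.0},
])

```text
time_s: 8.65
position: [0.4448, -0.2156, 0.0381]
orientation: [-0.133, 0.991, -0.0, 0.0]
contact_force: [-0.3, 0.1, 4.3]
grip_width: 0.0098
```

Run:
```python
from h import *
go(0.516,.0636,.15,179.33)
```

```text
now [ 0.4448 -0.2156  0.0381] yaw -164.68 shift mm [-142.5  250.4 -112. ] turn [-0.02  0.04 15.99] rows 7.4
```

>>> move_arm([
  {"tx": 0.0,"ty": 0.0,"tz": -0.04,"ax": 0.0,"ay": 0.0,"az": 0.0,"hand": 0.0},
  {"tx": 0.0,"ty": 0.01,"tz": -0.08,"ax": 0.0,"ay": 0.0,"az": 2.0,"hand": 0.0},
  {"tx": -0.02,"ty": 0.04,"tz": -0.1,"ax": 0.0,"ay": 0.0,"az": 4.0,"hand": 0.0},
  {"tx": -0.04,"ty": 0.075,"tz": -0.112,"ax": 0.0,"ay": 0.0,"az": 7.0,"hand": 0.0},
  {"tx": -0.06,"ty": 0.11,"tz": -0.112,"ax": 0.0,"ay": 0.0,"az": 10.0,"hand": 0.0},
  {"tx": -0.08,"ty": 0.145,"tz": -0.112,"ax": 0.0,"ay": 0.0,"az": 13.0,"hand": 0.0},
  {"tx": -0.1,"ty": 0.18,"tz": -0.112,"ax": 0.0,"ay": 0.0,"az": 16.0,"hand": 0.0},
  {"tx": -0.12,"ty": 0.21,"tz": -0.112,"ax": 0.0,"ay": 0.0,"az": 16.0,"hand": 0.0},
  {"tx": -0.135,"ty": 0.238,"tz": -0.112,"ax": 0.0,"ay": 0.0,"az": 16.0,"hand": 0.0},
  {"tx": -0.1425,"ty": 0.2505,"tz": -0.112,"ax": 0.0,"ay": 0.0,"az": 16.0,"hand": 0.0},
  {"tx": -0.1425,"ty": 0.2505,"tz": -0.112,"ax": 0.0,"ay": 0.0,"az": 16.0,"hand": 0.0},
  {"tx": -0.1425,"ty": 0.2505,"tz": -0.112,"ax": 0.0,"ay": 0.0,"az": 16.0,"hand": 0.0},
  {"tx": -0.1425,"ty": 0.2505,"tz": -0.112,"ax": 0.0,"ay": 0.0,"az": 16.0,"hand": 0.0},
])

```text
time_s: 9.73
position: [0.5152, 0.0632, 0.1491]
orientation: [0.006, 1.0, -0.0, -0.0]
contact_force: [-0.3, -1.0, -1.5]
grip_width: 0.0094
```

Run:
```python
from h import *
import pickle
c=vision.get_calibration("wrist");im=vision.read_camera("wrist")
pickle.dump(c,open("c6.pkl","wb"))
cv2.imwrite("pics/w6.png",im)
go(0.516,.0636,.068,179.33)
```

```text
now [0.5152 0.0629 0.1492] yaw 179.28 shift mm [-0.8  0.8 81.2] turn [-0.02 -0.05 -0.05] rows 1.9
```

View pics/w6.png

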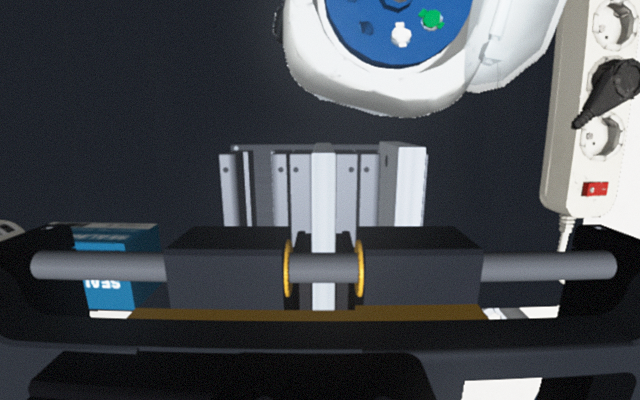

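>>> move_arm([
  {"tx": -0.0005,"ty": 0.0006,"tz": 0.02,"ax": 0.0,"ay": 0.0,"az": 0.0,"hand": 0.0},
  {"tx": -0.0005,"ty": 0.0006,"tz": 0.04,"ax": 0.0,"ay": 0.0,"az": 0.0,"hand": 0.0},
  {"tx": -0.0005,"ty": 0.0006,"tz": 0.048,"ax": 0.0,"ay": 0.0,"az": 0.0,"hand": 0.0},
  {"tx": -0.0005,"ty": 0.0006,"tz": 0.052,"ax": 0.0,"ay": 0.0,"az": 0.0,"hand": 0.0},
  {"tx": -0.0005,"ty": 0.0006,"tz": 0.056,"ax": 0.0,"ay": 0.0,"az": 0.0,"hand": 0.0},
  {"tx": -0.0005,"ty": 0.0006,"tz": 0.06,"ax": 0.0,"ay": 0.0,"az": 0.0,"hand": 0.0},
  {"tx": -0.0005,"ty": 0.0006,"tz": 0.064,"ax": 0.0,"ay": 0.0,"az": 0.0,"hand": 0.0},
  {"tx": -0.0005,"ty": 0.0006,"tz": 0.064,"ax": 0.0,"ay": 0.0,"az": 0.0,"hand": 0.0},
])

```text
time_s: 10.45
position: [0.5161, 0.0644, 0.0853]
orientation: [0.006, 1.0, 0.0, -0.0]
contact_force: [-0.7, -1.2, -1.2]
grip_width: 0.0096
```

>>> move_arm([
  {"tx": 0.0,"ty": -0.0005,"tz": 0.004,"ax": 0.0,"ay": 0.0,"az": 0.0,"hand": 0.0},
  {"tx": 0.0,"ty": -0.0005,"tz": 0.008,"ax": 0.0,"ay": 0.0,"az": 0.0,"hand": 0.0},
  {"tx": 0.0,"ty": -0.0005,"tz": 0.012,"ax": 0.0,"ay": 0.0,"az": 0.0,"hand": 0.0},
  {"tx": 0.0,"ty": -0.0005,"tz": 0.014,"ax": 0.0,"ay": 0.0,"az": 0.0,"hand": 0.0},
  {"tx": 0.0,"ty": -0.0005,"tz": 0.017,"ax": 0.0,"ay": 0.0,"az": 0.0,"hand": 0.0},
  {"tx": 0.0,"ty": -0.0005,"tz": 0.017,"ax": 0.0,"ay": 0.0,"az": 0.0,"hand": 0.0},
  {"tx": 0.0,"ty": -0.0005,"tz": 0.017,"ax": 0.0,"ay": 0.0,"az": 0.0,"hand": 0.0},
])

```text
time_s: 11.03
position: [0.5161, 0.064, 0.0684]
orientation: [0.006, 1.0, 0.0, -0.0]
contact_force: [-0.6, -0.4, -0.6]
grip_width: 0.0098
```

>>> move_arm([
  {"tx": 0.0,"ty": 0.0,"tz": 0.0,"ax": 0.0,"ay": 0.0,"az": 0.0,"hand": 0.35},
  {"tx": 0.0,"ty": 0.0,"tz": 0.0,"ax": 0.0,"ay": 0.0,"az": 0.0,"hand": 0.35},
  {"tx": 0.0,"ty": 0.0,"tz": 0.0,"ax": 0.0,"ay": 0.0,"az": 0.0,"hand": 0.35},
  {"tx": 0.0,"ty": 0.0,"tz": 0.0,"ax": 0.0,"ay": 0.0,"az": 0.0,"hand": 0.35},
  {"tx": 0.0,"ty": 0.0,"tz": -0.02,"ax": 0.0,"ay": 0.0,"az": 0.0,"hand": 0.35},
  {"tx": 0.0,"ty": 0.0,"tz": -0.06,"ax": 0.0,"ay": 0.0,"az": 0.0,"hand": 0.35},
  {"tx": 0.0,"ty": 0.0,"tz": -0.08,"ax": 0.0,"ay": 0.0,"az": 0.0,"hand": 0.35},
  {"tx": 0.0,"ty": 0.0,"tz": -0.08,"ax": 0.0,"ay": 0.0,"az": 0.0,"hand": 0.5},
  {"tx": 0.0,"ty": 0.0,"tz": -0.08,"ax": 0.0,"ay": 0.0,"az": 0.0,"hand": 0.6},
  {"tx": 0.0,"ty": 0.0,"tz": -0.08,"ax": 0.0,"ay": 0.0,"az": 0.0,"hand": 0.6},
])

```text
time_s: 11.87
position: [0.5156, 0.064, 0.1478]
orientation: [0.006, 1.0, 0.0, -0.0]
contact_force: [0.6, 0.6, 0.3]
grip_width: 0.0434
```

Run:
```python
from h import *
import pickle
c=vision.get_calibration("wrist");im=vision.read_camera("wrist")
pickle.dump(c,open("c7.pkl","wb"))
cv2.imwrite("pics/w7.png",im)
go(0.4255,-.3065,.112,166.9)
```

```text
now [0.5151 0.064  0.1471] yaw 179.34 shift mm [  85.2 -371.5   35.3] turn [-1.000e-02 -1.400e-01  1.244e+01] rows 9.2
```

View pics/w7.png

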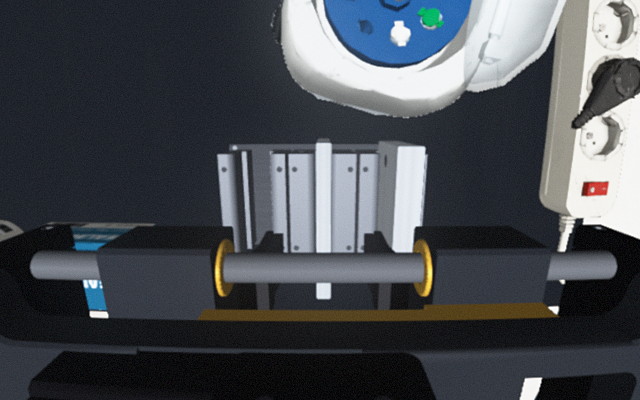

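Thin plate (col 323) stands in the middle slot beside the medium one. Now the thick plate.

>>> move_arm([
  {"tx": 0.04,"ty": -0.18,"tz": 0.0,"ax": 0.0,"ay": 0.0,"az": 6.0,"hand": 0.65},
  {"tx": 0.04,"ty": -0.18,"tz": 0.0,"ax": 0.0,"ay": 0.0,"az": 6.0,"hand": 0.65},
  {"tx": 0.04,"ty": -0.18,"tz": 0.0,"ax": 0.0,"ay": 0.0,"az": 6.0,"hand": 0.65},
  {"tx": 0.04,"ty": -0.18,"tz": 0.0,"ax": 0.0,"ay": 0.0,"az": 6.0,"hand": 0.65},
  {"tx": 0.085,"ty": -0.3715,"tz": 0.035,"ax": 0.0,"ay": 0.0,"az": 12.5,"hand": 0.65},
  {"tx": 0.085,"ty": -0.3715,"tz": 0.035,"ax": 0.0,"ay": 0.0,"az": 12.5,"hand": 0.65},
  {"tx": 0.085,"ty": -0.3715,"tz": 0.035,"ax": 0.0,"ay": 0.0,"az": 12.5,"hand": 0.65},
  {"tx": 0.085,"ty": -0.3715,"tz": 0.035,"ax": 0.0,"ay": 0.0,"az": 12.5,"hand": 0.65},
  {"tx": 0.085,"ty": -0.3715,"tz": 0.035,"ax": 0.0,"ay": 0.0,"az": 12.5,"hand": 0.65},
  {"tx": 0.085,"ty": -0.3715,"tz": 0.035,"ax": 0.0,"ay": 0.0,"az": 12.5,"hand": 0.65},
  {"tx": 0.085,"ty": -0.3715,"tz": 0.035,"ax": 0.0,"ay": 0.0,"az": 12.5,"hand": 0.65},
  {"tx": 0.085,"ty": -0.3715,"tz": 0.035,"ax": 0.0,"ay": 0.0,"az": 12.5,"hand": 0.65},
  {"tx": 0.085,"ty": -0.3715,"tz": 0.035,"ax": 0.0,"ay": 0.0,"az": 12.5,"hand": 0.65},
])

```text
time_s: 13.0
position: [0.4267, -0.3049, 0.1127]
orientation: [0.114, 0.993, 0.001, -0.001]
contact_force: [0.1, 0.3, 0.4]
grip_width: 0.0564
```

Run:
```python
from h import *
import pickle
c=vision.get_calibration("wrist");im=vision.read_camera("wrist")
pickle.dump(c,open("c8.pkl","wb"))
cv2.imwrite("pics/w8.png",im)
go(0.4255,-.3065,.037,166.9)
```

```text
now [ 0.4271 -0.3048  0.1131] yaw 166.92 shift mm [ 1.1 -2.1 76.1] turn [ 0.06 -0.05  0.02] rows 1.8
```

View pics/w8.png

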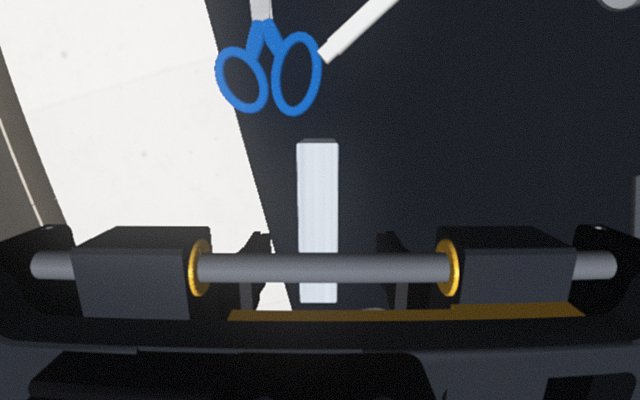

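>>> move_arm([
  {"tx": 0.001,"ty": -0.002,"tz": 0.03,"ax": 0.0,"ay": 0.0,"az": 0.0,"hand": 0.65},
  {"tx": 0.001,"ty": -0.002,"tz": 0.06,"ax": 0.0,"ay": 0.0,"az": 0.0,"hand": 0.65},
  {"tx": 0.001,"ty": -0.002,"tz": 0.076,"ax": 0.0,"ay": 0.0,"az": 0.0,"hand": 0.65},
  {"tx": 0.001,"ty": -0.002,"tz": 0.076,"ax": 0.0,"ay": 0.0,"az": 0.0,"hand": 0.65},
  {"tx": 0.001,"ty": -0.002,"tz": 0.076,"ax": 0.0,"ay": 0.0,"az": 0.0,"hand": 0.65},
  {"tx": 0.001,"ty": -0.002,"tz": 0.076,"ax": 0.0,"ay": 0.0,"az": 0.0,"hand": 0.2},
  {"tx": 0.001,"ty": -0.002,"tz": 0.076,"ax": 0.0,"ay": 0.0,"az": 0.0,"hand": 0.0},
  {"tx": 0.001,"ty": -0.002,"tz": 0.076,"ax": 0.0,"ay": 0.0,"az": 0.0,"hand": 0.0},
  {"tx": 0.001,"ty": -0.002,"tz": 0.076,"ax": 0.0,"ay": 0.0,"az": 0.0,"hand": 0.0},
  {"tx": 0.001,"ty": -0.002,"tz": 0.076,"ax": 0.0,"ay": 0.0,"az": 0.0,"hand": 0.0},
  {"tx": 0.001,"ty": -0.002,"tz": 0.076,"ax": 0.0,"ay": 0.0,"az": 0.0,"hand": 0.0},
  {"tx": 0.001,"ty": -0.002,"tz": 0.076,"ax": 0.0,"ay": 0.0,"az": 0.0,"hand": 0.0},
])

```text
time_s: 14.05
position: [0.4257, -0.3084, 0.0381]
orientation: [0.115, 0.993, -0.0, 0.0]
contact_force: [-1.5, 1.2, 3.7]
grip_width: 0.0255
```

Run:
```python
from h import *
import pickle
c=pickle.load(open("c8.pkl","rb"))
P=plane(c,[(318,142.5),(318,301.5)],.075);print(P.mean(0))
go(0.5155,.0077,.15,179.33)
```

```text
[ 0.42494609 -0.30722553  0.075     ]
now [ 0.4257 -0.3084  0.0381] yaw 166.83 shift mm [ -15.5  328.2 -112. ] turn [ -0.02   0.04 -12.5 ] rows 8.3
```

>>> move_arm([
  {"tx": 0.0,"ty": 0.0,"tz": -0.04,"ax": 0.0,"ay": 0.0,"az": 0.0,"hand": 0.0},
  {"tx": 0.0,"ty": 0.01,"tz": -0.08,"ax": 0.0,"ay": 0.0,"az": 0.0,"hand": 0.0},
  {"tx": -0.002,"ty": 0.04,"tz": -0.1,"ax": 0.0,"ay": 0.0,"az": -2.0,"hand": 0.0},
  {"tx": -0.004,"ty": 0.075,"tz": -0.112,"ax": 0.0,"ay": 0.0,"az": -4.0,"hand": 0.0},
  {"tx": -0.006,"ty": 0.115,"tz": -0.112,"ax": 0.0,"ay": 0.0,"az": -6.0,"hand": 0.0},
  {"tx": -0.008,"ty": 0.155,"tz": -0.112,"ax": 0.0,"ay": 0.0,"az": -8.0,"hand": 0.0},
  {"tx": -0.01,"ty": 0.195,"tz": -0.112,"ax": 0.0,"ay": 0.0,"az": -10.0,"hand": 0.0},
  {"tx": -0.012,"ty": 0.235,"tz": -0.112,"ax": 0.0,"ay": 0.0,"az": -12.5,"hand": 0.0},
  {"tx": -0.014,"ty": 0.275,"tz": -0.112,"ax": 0.0,"ay": 0.0,"az": -12.5,"hand": 0.0},
  {"tx": -0.015,"ty": 0.31,"tz": -0.112,"ax": 0.0,"ay": 0.0,"az": -12.5,"hand": 0.0},
  {"tx": -0.0155,"ty": 0.328,"tz": -0.112,"ax": 0.0,"ay": 0.0,"az": -12.5,"hand": 0.0},
  {"tx": -0.0155,"ty": 0.328,"tz": -0.112,"ax": 0.0,"ay": 0.0,"az": -12.5,"hand": 0.0},
  {"tx": -0.0155,"ty": 0.328,"tz": -0.112,"ax": 0.0,"ay": 0.0,"az": -12.5,"hand": 0.0},
  {"tx": -0.0155,"ty": 0.328,"tz": -0.112,"ax": 0.0,"ay": 0.0,"az": -12.5,"hand": 0.0},
])

```text
time_s: 15.22
position: [0.5143, 0.0073, 0.1485]
orientation: [0.006, 1.0, -0.0, -0.001]
contact_force: [-1.1, -1.0, -4.6]
grip_width: 0.0259
```

Run:
```python
from h import *
im=vision.read_camera("wrist")
cv2.imwrite("pics/w9.png",im)
go(0.5155,.0078,.068,179.33)
```

```text
now [0.5145 0.0068 0.1488] yaw 179.29 shift mm [-1.1  1.  80.8] turn [-0.02 -0.09 -0.04] rows 1.9
```

View pics/w9.png

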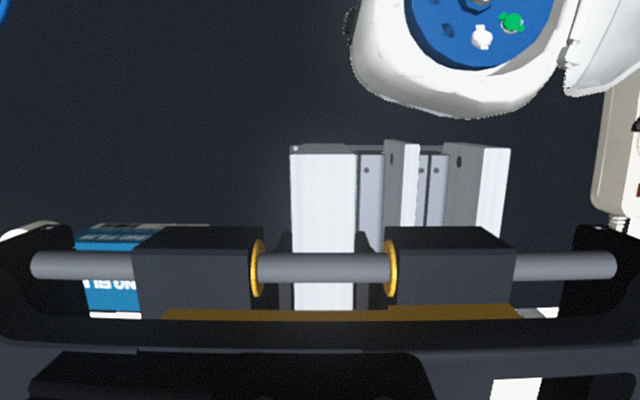

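>>> move_arm([
  {"tx": -0.0005,"ty": 0.0006,"tz": 0.02,"ax": 0.0,"ay": 0.0,"az": 0.0,"hand": 0.0},
  {"tx": -0.0005,"ty": 0.0006,"tz": 0.04,"ax": 0.0,"ay": 0.0,"az": 0.0,"hand": 0.0},
  {"tx": -0.0005,"ty": 0.0006,"tz": 0.048,"ax": 0.0,"ay": 0.0,"az": 0.0,"hand": 0.0},
  {"tx": -0.0005,"ty": 0.0006,"tz": 0.052,"ax": 0.0,"ay": 0.0,"az": 0.0,"hand": 0.0},
  {"tx": -0.0005,"ty": 0.0006,"tz": 0.056,"ax": 0.0,"ay": 0.0,"az": 0.0,"hand": 0.0},
  {"tx": -0.0005,"ty": 0.0006,"tz": 0.06,"ax": 0.0,"ay": 0.0,"az": 0.0,"hand": 0.0},
  {"tx": -0.0005,"ty": 0.0006,"tz": 0.064,"ax": 0.0,"ay": 0.0,"az": 0.0,"hand": 0.0},
  {"tx": -0.0005,"ty": 0.0006,"tz": 0.064,"ax": 0.0,"ay": 0.0,"az": 0.0,"hand": 0.0},
])

```text
time_s: 15.93
position: [0.5157, 0.0081, 0.0854]
orientation: [0.006, 1.0, -0.0, -0.0]
contact_force: [-0.4, 0.7, -5.2]
grip_width: 0.0256
```

>>> move_arm([
  {"tx": 0.0,"ty": 0.0,"tz": 0.004,"ax": 0.0,"ay": 0.0,"az": 0.0,"hand": 0.0},
  {"tx": 0.0,"ty": 0.0,"tz": 0.008,"ax": 0.0,"ay": 0.0,"az": 0.0,"hand": 0.0},
  {"tx": 0.0,"ty": 0.0,"tz": 0.012,"ax": 0.0,"ay": 0.0,"az": 0.0,"hand": 0.0},
  {"tx": 0.0,"ty": 0.0,"tz": 0.014,"ax": 0.0,"ay": 0.0,"az": 0.0,"hand": 0.0},
  {"tx": 0.0,"ty": 0.0,"tz": 0.017,"ax": 0.0,"ay": 0.0,"az": 0.0,"hand": 0.0},
  {"tx": 0.0,"ty": 0.0,"tz": 0.017,"ax": 0.0,"ay": 0.0,"az": 0.0,"hand": 0.0},
  {"tx": 0.0,"ty": 0.0,"tz": 0.017,"ax": 0.0,"ay": 0.0,"az": 0.0,"hand": 0.0},
])

```text
time_s: 16.52
position: [0.5157, 0.0082, 0.0684]
orientation: [0.006, 1.0, 0.0, -0.0]
contact_force: [0.4, -1.0, -5.8]
grip_width: 0.0253
```

>>> move_arm([
  {"tx": 0.0,"ty": 0.0,"tz": 0.0,"ax": 0.0,"ay": 0.0,"az": 0.0,"hand": 0.45},
  {"tx": 0.0,"ty": 0.0,"tz": 0.0,"ax": 0.0,"ay": 0.0,"az": 0.0,"hand": 0.45},
  {"tx": 0.0,"ty": 0.0,"tz": 0.0,"ax": 0.0,"ay": 0.0,"az": 0.0,"hand": 0.45},
  {"tx": 0.0,"ty": 0.0,"tz": 0.0,"ax": 0.0,"ay": 0.0,"az": 0.0,"hand": 0.45},
  {"tx": 0.0,"ty": 0.0,"tz": -0.02,"ax": 0.0,"ay": 0.0,"az": 0.0,"hand": 0.45},
  {"tx": 0.0,"ty": 0.0,"tz": -0.06,"ax": 0.0,"ay": 0.0,"az": 0.0,"hand": 0.45},
  {"tx": 0.0,"ty": 0.0,"tz": -0.1,"ax": 0.0,"ay": 0.0,"az": 0.0,"hand": 0.45},
  {"tx": -0.02,"ty": 0.02,"tz": -0.13,"ax": 0.0,"ay": 0.0,"az": 0.0,"hand": 0.45},
  {"tx": -0.04,"ty": 0.04,"tz": -0.16,"ax": 0.0,"ay": 0.0,"az": 0.0,"hand": 0.45},
  {"tx": -0.06,"ty": 0.056,"tz": -0.19,"ax": 0.0,"ay": 0.0,"az": 0.0,"hand": 0.45},
  {"tx": -0.06,"ty": 0.056,"tz": -0.2,"ax": 0.0,"ay": 0.0,"az": 0.0,"hand": 0.45},
  {"tx": -0.06,"ty": 0.056,"tz": -0.2,"ax": 0.0,"ay": 0.0,"az": 0.0,"hand": 0.45},
  {"tx": -0.06,"ty": 0.056,"tz": -0.2,"ax": 0.0,"ay": 0.0,"az": 0.0,"hand": 0.45},
  {"tx": -0.06,"ty": 0.056,"tz": -0.2,"ax": 0.0,"ay": 0.0,"az": 0.0,"hand": 0.45},
  {"tx": -0.06,"ty": 0.056,"tz": -0.2,"ax": 0.0,"ay": 0.0,"az": 0.0,"hand": 0.45},
])

```text
time_s: 17.77
position: [0.5747, 0.0629, 0.2661]
orientation: [0.006, 1.0, -0.0, -0.002]
contact_force: [0.3, -0.4, 0.3]
grip_width: 0.0392
```

Run:
```python
from h import *
import pickle
print(telemetry.sense()["position"])
c=vision.get_calibration("wrist");im=vision.read_camera("wrist")
pickle.dump(c,open("c10.pkl","wb"))
cv2.imwrite("pics/w10.png",im); 
s=vision.read_camera("scene"); cv2.imwrite("pics/s10.png",s)
t=vision.read_camera("top"); cv2.imwrite("pics/t10.png",t)
cv2.imwrite("pics/w10z.png",np.vstack([cv2.resize(im[60:200,220:430],(750,500),interpolation=cv2.INTER_CUBIC)]))
cv2.imwrite("pics/s10z.png",cv2.resize(s[120:300,180:460],None,fx=2.8,fy=2.8,interpolation=cv2.INTER_CUBIC))
```

```text
[0.57473003 0.06290622 0.26608592]
```

View pics/w10z.png

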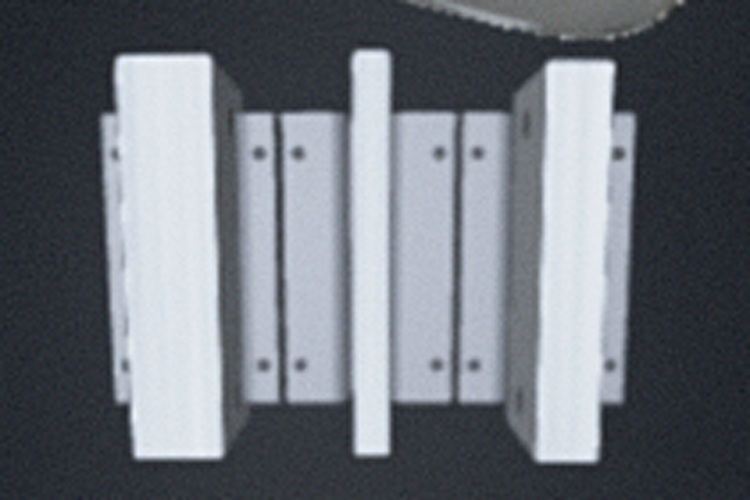

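View pics/s10z.png

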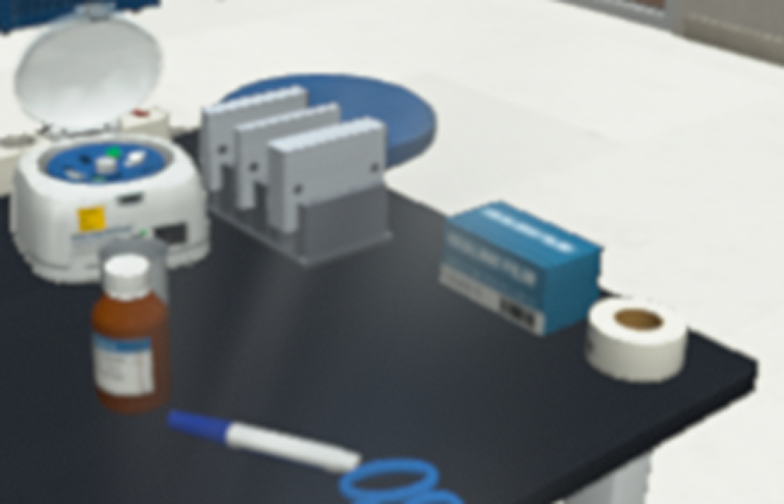

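Run:
```python
from h import *
import pickle
c=pickle.load(open("c10.pkl","rb")); im=cv2.imread("pics/w10.png"); g=cv2.cvtColor(im,cv2.COLOR_BGR2GRAY)
m=(g>209).astype(np.uint8); m[:70]=0;m[195:]=0;m[:,:225]=0;m[:,425:]=0
cs,_=cv2.findContours(cv2.morphologyEx(m,cv2.MORPH_CLOSE,np.ones((3,3),np.uint8)),cv2.RETR_EXTERNAL,cv2.CHAIN_APPROX_NONE)
o=np.array([.5162,.0638]);a=np.radians(-.67);R=np.array([[np.cos(a),-np.sin(a)],[np.sin(a),np.cos(a)]])
for k in cs:
    if cv2.contourArea(k)<300: continue
    P=plane(c,k[:,0],.105)[:,:2]; q=(P-o)@R
    r=cv2.minAreaRect((q*1000).astype(np.float32)); print("in rack frame mm",np.round(r[0],1),np.round(r[1],1),round(r[2],2))
# top-edge height from two views: scene corners
s=cv2.imread("pics/s10.png"); cs_=vision.get_calibration("scene")
for n,yc,t in (("thick",-.056,.026),("thin",0,.010),("medium",.056,.018)):
    for z in (.105,):
        pts=[np.r_[o+R@[sx*.055,yc-t/2],z] for sx in (-1,1)]
        for p in proj(cs_,pts): 
            u,v=np.round(p).astype(int); cv2.circle(s,(u,v),0,(0,0,255),-1)
cv2.imwrite("pics/s10p.png",cv2.resize(s[140:215,245:330],None,fx=8,fy=8,interpolation=cv2.INTER_NEAREST))
```

```text
in rack frame mm [ 1.5 56.8] [ 17.3 107.1] 89.98
in rack frame mm [ -0.1 -54.9] [ 25.2 107.9] 89.98
in rack frame mm [-0.8  0.4] [107.5   7.8] 0.05
```

View pics/s10p.png

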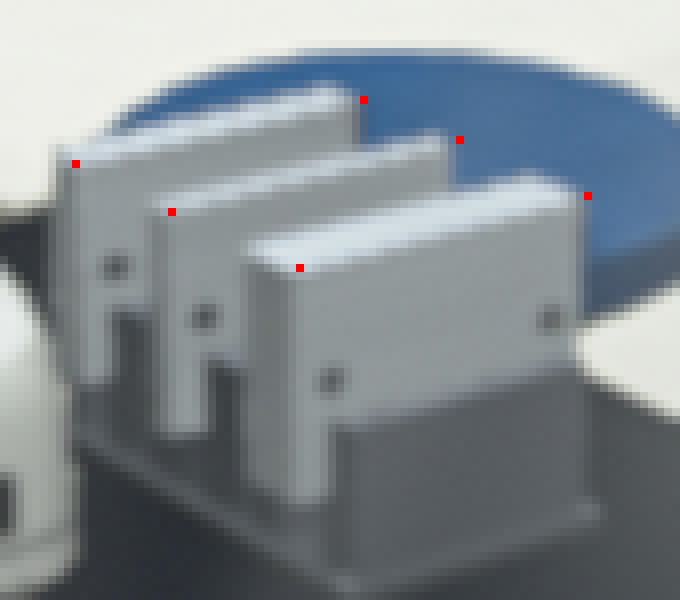

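Run:
```python
from h import *
for f in("top0","t10"):
    im=cv2.imread(f"pics/{f}.png"); h=cv2.cvtColor(im,cv2.COLOR_BGR2HSV)
    m=cv2.inRange(h,(95,120,60),(112,255,200)); m[:,:320]=0;m[:,392:]=0;m[:125]=0;m[180:]=0
    w=((h[...,2]>150)&(h[...,1]<60)).astype(np.uint8); w[:,:392]=0;w[:,433:]=0;w[:130]=0;w[180:]=0
    print([np.argwhere(x>0).mean(0).round(2) for x in (m,w)])
```

```text
[array([153.56, 355.53]), array([156.44, 413.08])]
[array([153.63, 355.53]), array([156.22, 412.96])]
```

Run:
```python
from cell import order,telemetry
print(order.finish_job(), telemetry.sense()["time_s"])
```

```text
the job is handed in; nothing more can be done
the job is handed in; nothing more can be done
```

All three plates are in their matching slots and the job is handed in, at about 18 s on the robot's clock. The hand-in gives no verdict, so what follows rests on my own camera checks.

I placed them in the order medium, thin, thick. From −y to +y the rack holds the thick, thin and medium plates.

Checks from the last wrist and scene pictures:

| Plate | Along the slot from home | Across the slot from home |
|---|---|---|
| Thick | −0.1 mm | +1.1 mm |
| Thin | −0.8 mm | +0.4 mm |
| Medium | +1.5 mm | +0.8 mm |

- **Alignment:** each plate is straight with its slot to within about 0.1°.
- **Height:** all three tops appear in the scene view within about a pixel of where a fully home plate (top at z = 0.105) should show, and level with each other. The gripper let go of each plate at its ledge height.
- **Bystanders:** the carton and label roll moved less than 0.3 pixel in the top view, so effectively not at all.
- **Arm:** it was clear of everything at hand-in.
- **Side force:** the medium plate met its slot wall with about 5.5 N sideways while going in. It still stands straight and home.
- **Outline sizes:** the plate outlines measured 1–3 mm smaller than real. I put that down to the picture threshold, and it affects size more than position.

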